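# Hold a square pot in the corner of the decorating jig

### The arm

A 6-joint arm with a two-finger parallel gripper is mounted at the origin on the work surface. World frame = base frame: x ahead of the robot, y to its left, z up, the work surface at z = 0. Lengths are in m, angles in rad, forces in N, time in s.
With the tool pointing down it reaches from about 0.35 to 0.975 m from the base axis. Payload 4.9 kg.
Tool frame: the origin (TCP) lies at the very end of the fingers, on their centre line; the grasp point (between the pads) lies 19 mm behind it; z points along the fingers, y is the line along which they close (so a half turn about z gives the same grasp; the last joint's range is limited). The gripper opens to 85 mm and grips with 20 to 120 N. Pads are 22 mm wide; open, the fingers measure 114 mm over their backs; the gripper's body (76 mm by 85 mm) begins 54 mm behind the grasp point. The pads swing forward as they close: fully open they stand 13 mm farther back than shut.
Start: joints at [1.041, 0.053, 1.613, -0, 1.476, -0.119], TCP at [0.25, 0.573, 0.231] pointing down, gripper open.
Joint ranges: [-3.01, 3.01], [-1.01, 2.22], [0.06, 2.58], [-1.02, 4.17], [0.09, 2.62], [-3.14, 3.14]. Speed limits (rad/s): [2.57, 2.57, 3.14, 3.14, 3.14, 3.14].

### API

Orientations are given as a unit quaternion [w, x, y, z].
In Python, from plant import manip, vision, order gives the robot as it stands.
- The arm moves only by the tool play_rows, never from a script. Its argument "steps" is a list that holds one entry, the list of rows, each a list of 6 numbers: the shift along the tool's x, y, z in mm, then the turn, a rotation vector about the tool's x, y, z in degrees. A call has 1 to 12 rows; each row is the pose to reach, as a shift and turn from the pose commanded when the call began, along the tool's axes at that moment; what a row does not reach only later rows make up. A row lasts 1/12 s, in which the tool goes at most 41.7 mm and 7.16 degrees, less where a joint would pass 70% of its speed; a pose out of reach is approached as far as the arm can. A call with a gripper value outside its range is refused whole. "claw" is the gripper's target within -1 to 1 (fully open at 1, half-way at 0, shut at -1), set as the call begins (left out, the last holds). The fingers move at their own pace and stop on an object; the grip force is fixed at half the most. Time passes only in rows, so rows that repeat a pose let the fingers close. It gives the time, the measured TCP pose, the force, the opening and the grip force at its end, in the units of the state.
- manip.state(): the state, without advancing time (a new reading comes with each control period).
- vision.grab_frame(name): name is "side" or "top" or "wrist"; returns (picture, depth): 480x640x3 uint8, blue, green, red; 480x640 float32, m along the optical axis (not along the pixel's ray), 0 where there is no reading.
- vision.camera_info(name): a dict with "K" (3x3 intrinsics, pixels), "eye" and "orientation" of the camera in the world; the wrist camera has in their place "T_tool_cam" (4x4, takes a point from camera to tool coordinates, whose origin is the TCP and whose axes are the flange's). Camera axes: x right, y down, z forward; pixel columns grow to the right and rows downward; lengths in m; the calibration is good to about 2 mm. A picture is of the moment at which its call begins: read the wrist's pose just before it. camera_info takes no time and is no camera call.
- order.job_done(): hands the job in; it is judged then, once.
The state is a dict: "time": time; "joint_pos": joint angles; "joint_vel": joint speeds; "joint_efforts": joint torques, N m; "tool_pos": TCP position; "tool_rot": TCP orientation; "contact_force": force on the tool from outside, world axes, zero at the start; "ft_torque": the same for the moment, N m; "gripper_width": opening from 0.0 (shut) to 1.0 (fully open); "grasp_force": force on a finger pad.
Only numpy, scipy, OpenCV 4.12 (cv2) and the standard library are available. Lean on these libraries where they do the work, as an engineer would, in place of code of your own. Each camera call takes 0.05 s, during which the arm holds its last target. There are 200 camera calls.

### The job

Pull the drawer of the blue cabinet out to its stop and leave it out; take the plain terracotta pot from it and stand it upright on the cork of the decorating jig. Push it home into the corner so that it lies square and flush against both aluminium stops, and finish while still holding it there with the gripper, pressed firmly against both stops at once (a few newtons each; the clay is brittle, so do not force it). Leave the blue pot standing in the drawer and do not disturb the other crockery and paints.

Things in the scene. Friction and masses are not known exactly. Their poses are not given: they have to be found in the camera images.
- drawer (a joint): the one drawer of a fixed low blue cabinet (230 deep x 290 wide x 112 mm tall). Travel in m: 0 shut, 0.15 at its stop; starts up to 15 mm open; about 2 N of friction. White front 272 mm wide, 12 thick, flush with the cabinet front when shut, top edge 97 mm above the table. Floor 20 mm above the table; inside 184 (x) x 244 (y) mm; plywood side and back walls up to 60 mm above the table
- drawer_handle (a point): middle of the brass bar handle; axes as the cabinet: +x goes into it, the drawer slides straight out along -x, towards the robot; place and yaw vary. Bar 12 mm thick, 100 mm long along y, its axis 40 mm in front of the drawer front (34 mm open gap) and 78 mm above the table; the cabinet top is at 112 mm
- pot: the plain terracotta (orange-brown clay) square open pot, 60 x 60 x 60 mm, walls 6 mm, about 0.18 kg, origin at the centre of its underside, z up. It starts in the drawer, in the left or right half, with its centre about 60 mm behind the drawer front, turned up to 0.2 rad against the cabinet; the blue pot stands in the other half, about 124 mm away centre to centre. Any side may face any way in the jig
- blue_pot: the same pot in blue glaze, also in the drawer; to be left there standing
- jig: fixed decorating jig: wooden board 160 x 160 mm with cork on top, the cork surface 14 mm above the table; origin at the centre of its underside. Stops stand along its +x and -y sides. It varies in place and yaw. Clay drags noticeably on cork and stops (friction coefficient about 0.5 to 0.7): keep weight off the pot while sliding it
- seat (a point): point on the cork surface where the centre of the pot's underside is when the pot touches both stops; axes as the jig: the far stop is 30 mm away in +x, the side stop 30 mm away in -y
- stop_far: fixed rigid aluminium bar 12 (jig x) x 90 (jig y) x 18 mm tall on the jig's +x side, origin at the centre of its underside, on the level of the cork; its -x face is the stop
- stop_side: fixed rigid aluminium bar 90 (jig x) x 12 (jig y) x 18 mm tall on the jig's -y side, origin at the centre of its underside, on the level of the cork; its +y face is the stop
- mug: brown glass mug, 80 mm across, 95 mm tall, handle at its +y, origin at the centre of its underside; a bystander to leave alone
- red_paint: paint jar with red cap, 58 mm across, 42 mm tall, origin at the centre of its underside; a bystander to leave alone
- yellow_paint: paint jar with yellow cap, 58 mm across, 42 mm tall, origin at the centre of its underside; a bystander to leave alone
- blue_paint: paint jar with blue cap, 58 mm across, 42 mm tall, origin at the centre of its underside; a bystander to leave alone
- bowl: black bowl, 120 mm across, 50 mm tall, origin at the centre of its underside; a bystander to leave alone
- brush_cup: white cup, 70 mm across, 100 mm tall, origin at the centre of its underside; a bystander to leave alone
Mind the look-alikes: they are no part of the job. What is meant by the jig is not green, and is the larger of those in its own colour.

How it is judged:
By the outcome, as a careful person would: the job done as asked, in the order asked, and still so for the second after the job is handed in, while the arm keeps its last pose, push and grip.
It also fails if it takes over 64 s, if anything falls off the work surface, if the arm or the gripper's body presses on something with over 40 N, if the wrist force passes 120 N, or if a joint passes its speed limit or range.

## Working session

There is one attempt and no reset: what is moved stays moved. The work goes in short steps, Python scripts to look and compute and a tool call to move; the robot and the scene stay as the last step left them, time stands still between calls to the robot, and variables do not carry over. Pictures are saved under pics/ and viewed, at most 10 in all, crops included, and the job is handed in when it is done.

Besides the shell and the picture viewer there is one more tool, called after "Call:" by a JSON object that holds its "api" and its "payload". play_rows: Moves the arm, as the interface text tells. Its arguments: {"type":"object","properties":{"steps":{"type":"array"},"claw":{"type":"number"}},"required":["steps"]}

```bash
ls; mkdir -p pics; cat > h.py <<'E'
import numpy as np, cv2
from scipy.spatial.transform import Rotation as R
from plant import manip, vision, order
def q2R(q): return R.from_quat([q[1],q[2],q[3],q[0]]).as_matrix()
def grab(name):
    s=manip.state(); im,d=vision.grab_frame(name); ci=vision.camera_info(name)
    K=np.array(ci["K"])
    if name=="wrist":
        T=np.eye(4);T[:3,:3]=q2R(s["tool_rot"]);T[:3,3]=s["tool_pos"]; T=T@np.array(ci["T_tool_cam"])
    else:
        T=np.eye(4);o=np.array(ci["orientation"]);T[:3,:3]=q2R(o) if o.size==4 else o;T[:3,3]=ci["eye"]
    return im,d,K,T
def cloud(d,K,T):
    v,u=np.mgrid[:d.shape[0],:d.shape[1]]
    P=np.stack([(u-K[0,2])/K[0,0]*d,(v-K[1,2])/K[1,1]*d,d],-1)@T[:3,:3].T+T[:3,3]
    P[d<=0]=np.nan; return P
def ray(uv,K,T,z):
    uv=np.atleast_2d(uv).astype(float)
    r=np.c_[(uv[:,0]-K[0,2])/K[0,0],(uv[:,1]-K[1,2])/K[1,1],np.ones(len(uv))]@T[:3,:3].T
    return T[:3,3]+r*((z-T[2,3])/r[:,2])[:,None]
E
python3 - <<'E'
from h import *
for n in ["top","side"]:
    im,d,K,T=grab(n); cv2.imwrite(f"pics/{n}0.png",im); np.savez(f"{n}0.npz",im=im,d=d,K=K,T=T); print(n,K.round(1).tolist(),T.round(3).tolist())
s=manip.state(); print(s)
E
```

```text
pics
top [[608.8, 0.0, 320.2], [0.0, 608.8, 243.7], [0.0, 0.0, 1.0]] [[0.057, -0.976, 0.212, 0.212], [-0.998, -0.057, 0.006, -0.004], [0.006, -0.212, -0.977, 1.667], [0.0, 0.0, 0.0, 1.0]]
side [[463.9, 0.0, 318.6], [0.0, 463.9, 241.7], [0.0, 0.0, 1.0]] [[0.89, -0.307, 0.337, 0.123], [-0.455, -0.627, 0.632, -0.791], [0.018, -0.716, -0.698, 0.923], [0.0, 0.0, 0.0, 1.0]]
{'time': 0.1, 'joint_pos': array([ 1.04098910e+00,  5.33278165e-02,  1.61412559e+00, -3.83226410e-06,
        1.47599846e+00, -1.18995957e-01]), 'joint_vel': array([ 0.00243602, -0.00143443, -0.0039248 , -0.0005312 ,  0.00213104,
       -0.00046006]), 'joint_efforts': array([ 1.10633711e-03, -3.94904208e+01, -3.71363103e+01, -6.52835524e-05,
        3.93179100e-03,  1.23104599e-05]), 'tool_pos': array([0.24931412, 0.57252098, 0.23018161]), 'tool_rot': array([-2.94496253e-04,  2.03964016e-01,  9.78977945e-01, -8.81727172e-04]), 'contact_force': array([ 0.50236839, -0.31878775, -0.09444551]), 'ft_torque': array([ 0.0353348 ,  0.01260441, -0.01154007]), 'grasp_force': 0.0, 'gripper_width': 0.992953537180896}
```

View pics/top0.png

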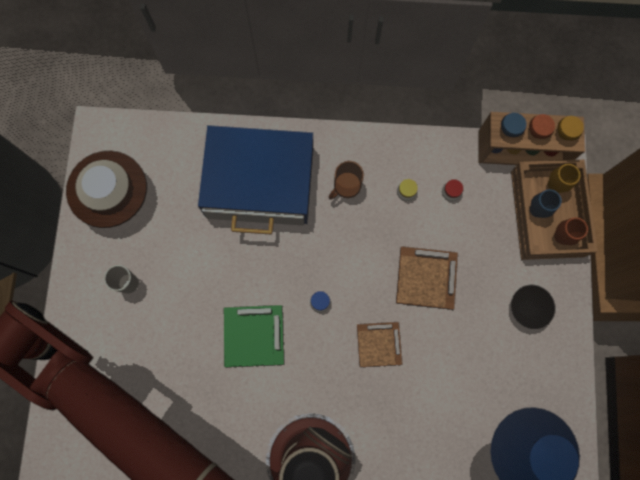

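View pics/side0.png

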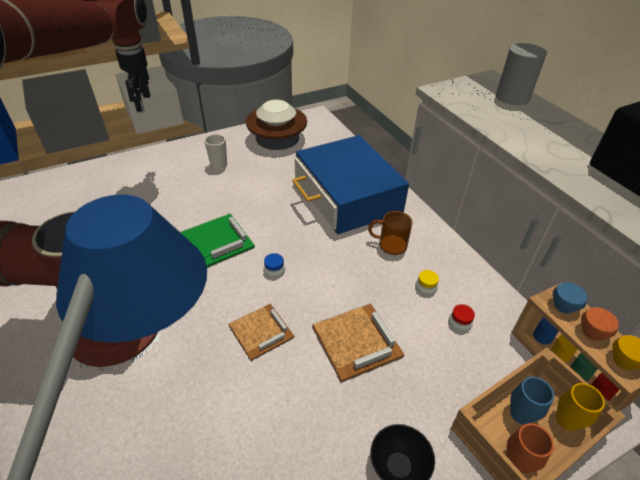

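The top view has three jigs: green (253,335), small cork (379,344) and large cork (427,278). The one meant is the large cork jig, because it isn't green and is the larger of the two cork ones. The cabinet is at (257,172) with its handle at (252,225). The mug, jars, bowl and cup are all clear of them. Next I'll measure and make the confirming crop.

```bash
python3 - <<'E'
from h import *
z=np.load("top0.npz"); im,d,K,T=[z[k] for k in("im","d","K","T")]
hsv=cv2.cvtColor(im,cv2.COLOR_BGR2HSV)
def mask(lo,hi,box):
    m=cv2.inRange(hsv,lo,hi); o=np.zeros_like(m); x0,y0,x1,y1=box; o[y0:y1,x0:x1]=m[y0:y1,x0:x1]; return o
def rect(m,zz,name):
    c=max(cv2.findContours(m,cv2.RETR_EXTERNAL,cv2.CHAIN_APPROX_NONE)[0],key=cv2.contourArea)[:,0]
    P=ray(c,K,T,zz)[:,:2]; r=cv2.minAreaRect((P*1000).astype(np.float32)); print(name,np.round(r[0],1),np.round(r[1],1),round(r[2],2)); print(np.round(cv2.boxPoints(r)).tolist())
rect(mask((100,100,30),(130,255,255),(190,115,325,225)),.112,"cab")
rect(mask((10,120,60),(30,255,255),(225,212,280,240)),.078,"handle")
rect(mask((5,60,40),(25,255,255),(390,240,465,315)),.014,"jig")
rect(mask((5,60,40),(25,255,255),(350,315,410,372)),.014,"smalljig")
rect(mask((0,0,140),(180,60,255),(412,246,452,260)),.032,"far")
rect(mask((0,0,140),(180,60,255),(447,258,459,298)),.032,"side")
P=cloud(d,K,T); 
for n,(u,v) in dict(cab=(257,170),jig=(427,282),far=(430,253),side=(452,277),handle=(252,231)).items(): print(n,P[v-1:v+2,u-1:u+2].reshape(-1,3).mean(0).round(4))
cv2.imwrite("pics/jigcrop.png",cv2.resize(im[235:375,345:465],None,fx=4,fy=4,interpolation=cv2.INTER_CUBIC))
E
```

```text
cab [743.5 188.5] [287.  226.9] 89.27
[[628.0, 46.0], [855.0, 44.0], [859.0, 331.0], [632.0, 333.0]]
handle [598.4 192.8] [ 41.  108.7] 0.18
[[578.0, 247.0], [578.0, 138.0], [619.0, 139.0], [619.0, 247.0]]
jig [ 493. -291.] [159.9 160.8] 87.06
[[409.0, -367.0], [569.0, -375.0], [577.0, -215.0], [417.0, -207.0]]
smalljig [ 304.2 -166.6] [114.9 114.9] 6.33
[[241.0, -116.0], [253.0, -230.0], [368.0, -217.0], [355.0, -103.0]]Traceback (most recent call last):
  File "<stdin>", line 13, in <module>
  File "<stdin>", line 7, in rect
ValueError: max() iterable argument is empty
```

```bash
cat >> h.py <<'E'
def go(p,yawdeg):
    """shift mm / rotvec deg in tool axes to TCP at p, pointing down, tool y at world yaw"""
    s=manip.state(); R0=q2R(s["tool_rot"]); a=np.radians(yawdeg)
    y=np.array([np.cos(a),np.sin(a),0]); zt=np.array([0,0,-1.]); x=np.cross(y,zt)
    R1=np.c_[x,y,zt]
    print("shift",(R0.T@(np.array(p)-s["tool_pos"])*1000).round(1),"turn",np.degrees(R.from_matrix(R0.T@R1).as_rotvec()).round(2))
def st():
    s=manip.state(); R0=q2R(s["tool_rot"])
    print("t",round(s["time"],2),"pos",s["tool_pos"].round(4),"yaw_y",np.degrees(np.arctan2(R0[1,1],R0[0,1])).round(2),"z",R0[:,2].round(4),"F",s["contact_force"].round(1),"w",round(s["gripper_width"],3),"g",round(s["grasp_force"],1))
E
python3 - <<'E'
from h import *
z=np.load("top0.npz"); im,d,K,T=[z[k] for k in("im","d","K","T")]
cv2.imwrite("pics/jigcrop.png",cv2.resize(im[235:375,345:465],None,fx=4,fy=4,interpolation=cv2.INTER_CUBIC))
P=cloud(d,K,T)
for n,(u,v) in dict(cab=(257,170),jig=(427,282),far=(430,254),side=(452,277),handle=(252,231)).items(): print(n,np.nanmean(P[v-1:v+2,u-1:u+2].reshape(-1,3),0).round(4), im[v,u])
go([.54,.193,.24],-0.6)
E
```

```text
cab [0.7409 0.1867 0.1111] [80 52 33]
jig [ 0.4798 -0.2925  0.013 ] [ 65  90 118]
far [ 0.5545 -0.2956  0.0335] [113 118 122]
side [ 0.4943 -0.3567  0.0328] [115 121 126]
handle [0.5789 0.1899 0.0832] [ 57  95 117]
shift [-418.1 -231.9   -9.5] turn [-1.000e-01  5.000e-02  6.706e+01]
```

View pics/jigcrop.png

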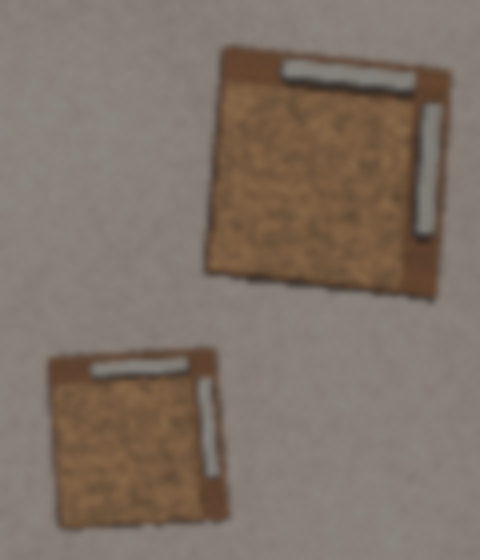

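The crop shows the large cork jig at (330,170) in the crop, measuring 160 mm. It has stops on its far and right sides. The small one at (140,440) is a 115 mm decoy. I'll move to above the handle.

Call:
{"api": "play_rows", "payload": {"steps": [[[-35, -20, 0, 0, 0, 6], [-70, -39, 0, 0, 0, 12], [-105, -58, 0, 0, 0, 18], [-140, -78, 0, 0, 0, 24], [-175, -97, -2, 0, 0, 30], [-210, -116, -4, 0, 0, 36], [-245, -136, -6, 0, 0, 42], [-280, -155, -8, 0, 0, 48], [-315, -175, -9, 0, 0, 54], [-350, -194, -9, 0, 0, 60], [-385, -213, -9, 0, 0, 67], [-418, -232, -9, 0, 0, 67]]], "claw": -0.15}}

```text
time: 1.1
tool_pos: [0.5409, 0.1914, 0.2399]
tool_rot: [-0.0, 0.712, 0.702, -0.0]
contact_force: [0.4, 0.5, 0.0]
gripper_width: 0.429
grasp_force: 0.0
```

```bash
python3 - <<'E'
from h import *
st(); im,d,K,T=grab("wrist"); cv2.imwrite("pics/w1.png",im); np.savez("w1.npz",im=im,d=d,K=K,T=T); print(T.round(3).tolist())
hsv=cv2.cvtColor(im,cv2.COLOR_BGR2HSV); P=cloud(d,K,T)
m=cv2.inRange(hsv,(10,100,60),(32,255,255))>0
q=P[m&(P[...,2]>.06)&(P[...,2]<.1)]; print(len(q),np.nanpercentile(q,[2,50,98],axis=0).round(4).tolist())
st()
E
```

```text
t 1.1 pos [0.5409 0.1914 0.2399] yaw_y -0.79 z [-5.e-04 -1.e-04 -1.e+00] F [0.4 0.5 0. ] w 0.429 g 0.0
[[1.0, -0.013, -0.004, 0.541], [-0.014, -0.958, -0.288, 0.266], [-0.0, 0.288, -0.958, 0.382], [0.0, 0.0, 0.0, 1.0]]
2915 [[0.5766, -0.0255, 0.0689], [0.5856, 0.1996, 0.0822], [0.7268, 0.2489, 0.0842]]
t 1.15 pos [0.5443 0.1862 0.2398] yaw_y -0.9 z [ 0.0021 -0.0046 -1.    ] F [ 0.8 -4.8  1.2] w 0.425 g 0.0
```

View pics/w1.png

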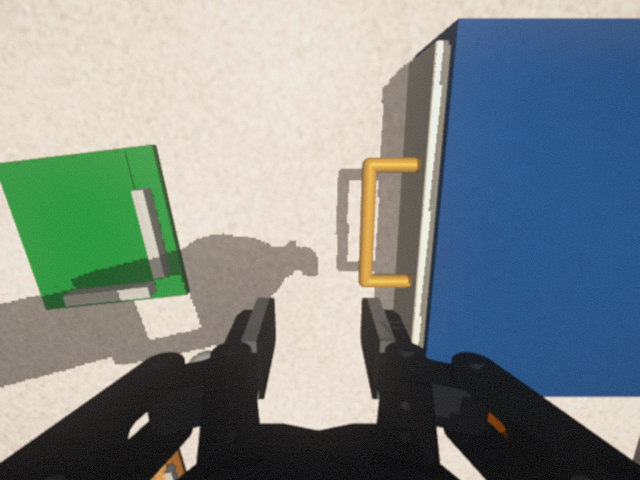

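The wrist view shows the brass bar running from (370,163) to (366,283), with the white drawer front at u≈430.

```bash
python3 - <<'E'
from h import *
im,d,K,T=grab("wrist"); st()
hsv=cv2.cvtColor(im,cv2.COLOR_BGR2HSV); P=cloud(d,K,T)
m=cv2.inRange(hsv,(10,100,60),(32,255,255)); m[:,450:]=0; m[:,:330]=0; m[300:]=0
ys=np.where(m.any(1))[0]; r0,r1=ys.min(),ys.max()
rows=np.arange(r0+18,r1-17,4); c=[(np.where(m[r])[0].mean(),r) for r in rows]
Q=ray(c,K,T,.080)[:,:2]; f=np.polyfit(Q[:,1],Q[:,0],1); print("bar",Q[0].round(4),Q[-1].round(4),"yaw",np.degrees(-np.arctan(f[0])).round(2))
E=ray([(366,r0),(366,r1)],K,T,.084); print("ends",E.round(4).tolist())
yc=E[:,1].mean(); xc=np.polyval(f,yc); print(xc,yc)
go([xc,yc,.060],-0.9)
E
```

```text
t 1.2 pos [0.5423 0.1891 0.2396] yaw_y -0.89 z [-2.0e-04 -1.7e-03 -1.0e+00] F [-1.3  0.4 -0.5] w 0.429 g 0.0
bar [0.5824 0.2357] [0.5811 0.1579] yaw -0.82
ends [[0.5828, 0.2498, 0.084], [0.5853, 0.1399, 0.084]]
0.5818452530568295 0.19486719812458703
shift [  6.6  39.4 179.6] turn [-0.01  0.1   0.01]
```

Call:
{"api": "play_rows", "payload": {"steps": [[[3, 30, 20, 0, 0, 0], [3, 40, 50, 0, 0, 0], [3, 40, 85, 0, 0, 0], [3, 40, 118, 0, 0, 0], [3, 40, 145, 0, 0, 0], [3, 40, 165, 0, 0, 0], [3, 40, 178, 0, 0, 0], [3, 40, 178, 0, 0, 0]]]}}

```text
time: 1.87
tool_pos: [0.5771, 0.1959, 0.0582]
tool_rot: [-0.002, 0.71, 0.704, -0.003]
contact_force: [-0.8, -0.7, 0.6]
gripper_width: 0.424
grasp_force: 0.0
```

Call:
{"api": "play_rows", "payload": {"steps": [[[0, 0, 0, 0, 0, 0], [0, 0, 0, 0, 0, 0], [0, 0, 0, 0, 0, 0], [0, 0, 0, 0, 0, 0], [0, 0, 0, 0, 0, 0], [0, 0, 0, 0, 0, 0]]], "claw": -1}}

```text
time: 2.37
tool_pos: [0.5816, 0.1965, 0.0644]
tool_rot: [0.001, 0.71, 0.704, 0.002]
contact_force: [-0.7, 2.0, 5.0]
gripper_width: 0.117
grasp_force: 59.1
```

Call:
{"api": "play_rows", "payload": {"steps": [[[0, -10, 0, 0, 0, 0], [0, -25, 0, 0, 0, 0], [0, -40, 0, 0, 0, 0], [0, -55, 0, 0, 0, 0], [0, -70, 0, 0, 0, 0], [0, -85, 0, 0, 0, 0], [0, -100, 0, 0, 0, 0], [0, -112, 0, 0, 0, 0], [0, -122, 0, 0, 0, 0], [0, -130, 0, 0, 0, 0], [0, -135, 0, 0, 0, 0], [0, -135, 0, 0, 0, 0]]]}}

```text
time: 3.37
tool_pos: [0.4456, 0.1983, 0.0644]
tool_rot: [0.0, 0.71, 0.704, 0.002]
contact_force: [-1.4, 3.3, 9.5]
gripper_width: 0.114
grasp_force: 61.2
```

Call:
{"api": "play_rows", "payload": {"steps": [[[0, -2, 0, 0, 0, 0], [0, -4, 0, 0, 0, 0], [0, -6, 0, 0, 0, 0], [0, -8, 0, 0, 0, 0], [0, -9, 0, 0, 0, 0], [0, -9, 0, 0, 0, 0]]]}}

```text
time: 3.87
tool_pos: [0.4415, 0.1984, 0.0645]
tool_rot: [0.004, 0.711, 0.704, 0.007]
contact_force: [16.7, 5.0, -5.9]
gripper_width: 0.117
grasp_force: 59.6
```

Call:
{"api": "play_rows", "payload": {"steps": [[[0, 0, 0, 0, 0, 0], [0, 0, 0, 0, 0, 0], [0, 2, 0, 0, 0, 0], [0, 4, 0, 0, 0, 0], [0, 4, 0, 0, 0, 0]]], "claw": -0.15}}

```text
time: 4.28
tool_pos: [0.4399, 0.197, 0.0619]
tool_rot: [-0.0, 0.71, 0.704, -0.001]
contact_force: [-0.1, -0.0, -0.5]
gripper_width: 0.424
grasp_force: 0.0
```

Call:
{"api": "play_rows", "payload": {"steps": [[[0, 0, -15, 0, 0, 0], [0, 0, -35, 0, 0, 0], [0, 0, -65, 0, 0, 0], [0, 0, -100, 0, 0, 0], [0, 0, -135, 0, 0, 0], [0, 0, -165, 0, 0, 0], [0, 0, -185, 0, 0, 0], [0, 0, -190, 0, 0, 0], [0, 0, -190, 0, 0, 0], [0, 0, -190, 0, 0, 0]]]}}

```text
time: 5.12
tool_pos: [0.4396, 0.1971, 0.2507]
tool_rot: [-0.001, 0.71, 0.704, -0.001]
contact_force: [0.5, -1.2, -0.2]
gripper_width: 0.427
grasp_force: 0.0
```

```bash
python3 - <<'E'
from h import *
st(); im,d,K,T=grab("wrist"); cv2.imwrite("pics/w2.png",im); np.savez("w2.npz",im=im,d=d,K=K,T=T);st()
im,d,K,T=grab("top"); np.savez("t2.npz",im=im,d=d,K=K,T=T); cv2.imwrite("pics/t2.png",im)
E
```

```text
t 5.12 pos [0.4396 0.1971 0.2507] yaw_y -0.54 z [-2.1e-03 -7.0e-04 -1.0e+00] F [ 0.5 -1.2 -0.2] w 0.427 g 0.0
t 5.17 pos [0.4392 0.197  0.2498] yaw_y -0.54 z [-0.0038 -0.0011 -1.    ] F [ 0.4  0.  -0.1] w 0.424 g 0.0
```

View pics/w2.png

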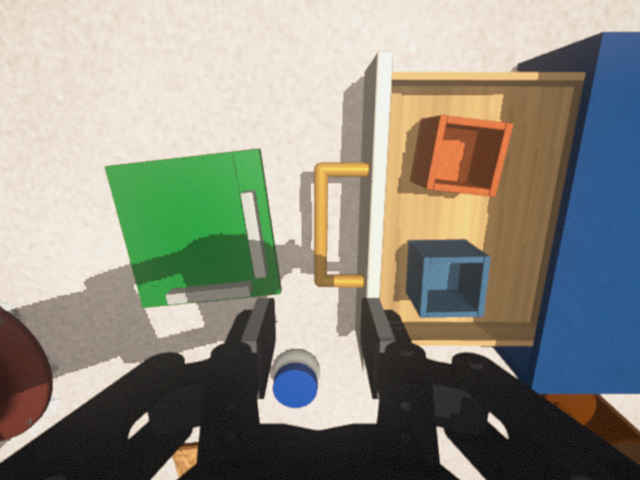

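The drawer is out. The terracotta pot is at (470,155) in the +y half and the blue pot at (450,285).

```bash
cat > pot.py <<'E'
from h import *
def rim(npz,lo=(0,120,60),hi=(16,255,255),z0=.080,dz=.008,box=None):
    z=np.load(npz); im,d,K,T=[z[k] for k in("im","d","K","T")]
    P=cloud(d,K,T); m=cv2.inRange(cv2.cvtColor(im,cv2.COLOR_BGR2HSV),lo,hi)>0
    m&=abs(P[...,2]-z0)<dz
    m=cv2.morphologyEx(m.astype(np.uint8),cv2.MORPH_CLOSE,np.ones((3,3)))
    if box: o=m*0;x0,y0,x1,y1=box;o[y0:y1,x0:x1]=m[y0:y1,x0:x1];m=o
    n,l,s,_=cv2.connectedComponentsWithStats(m); i=1+s[1:,4].argmax()
    v,u=np.where(l==i); q=ray(np.c_[u,v],K,T,z0)[:,:2]
    r=cv2.minAreaRect((q*1000).astype(np.float32)); print(npz,s[i],"zmed",np.nanmedian(P[l==i][:,2]).round(4),np.round(r[0],1),np.round(r[1],1),round(r[2],2))
E
python3 - <<'E'
from pot import *
rim("w2.npz",box=(400,90,540,220)); rim("t2.npz",box=(190,180,320,290))
s=manip.state(); print(s["joint_pos"].round(2))
E
```

```text
w2.npz [ 424  114   89   82 2404] zmed 0.0789 [561.9 255.5] [59.6 61.8] 83.23
t2.npz [220 224   6   3  12] zmed 0.08 [592.7 271.2] [ 5.4 13.6] 15.1
[ 0.27 -0.31  1.91 -0.    1.54  0.28]
```

```bash
python3 - <<'E'
from h import *
z=np.load("w2.npz"); print("wall inner",ray([(450,82),(570,82)],z["K"],z["T"],.060).round(4).tolist(),"front",ray([(381,150)],z["K"],z["T"],.097).round(4))
go([.562,.2555,.20],83.2)
E
```

```text
wall inner [[0.5495, 0.3142, 0.06], [0.6489, 0.3133, 0.06]] front [[0.4885 0.2615 0.097 ]]
shift [ 59.8 122.6  48.9] turn [ -0.25  -0.12 -83.74]
```

Call:
{"api": "play_rows", "payload": {"steps": [[[5, 10, 0, 0, 0, -7], [10, 20, 0, 0, 0, -14], [16, 32, 0, 0, 0, -21], [22, 44, 5, 0, 0, -28], [28, 56, 10, 0, 0, -35], [34, 70, 16, 0, 0, -42], [40, 84, 24, 0, 0, -49], [46, 96, 32, 0, 0, -56], [52, 108, 40, 0, 0, -63], [57, 116, 45, 0, 0, -70], [59, 121, 48, 0, 0, -77], [59, 122, 49, 0, 0, -83.7]]], "claw": 0.65}}

```text
time: 6.22
tool_pos: [0.5619, 0.255, 0.1993]
tool_rot: [-0.003, 0.057, 0.998, -0.001]
contact_force: [-1.3, -0.3, 0.0]
gripper_width: 0.827
grasp_force: 0.0
```

Call:
{"api": "play_rows", "payload": {"steps": [[[0, 0, 0, 0, 0, 0], [0, 0, 0, 0, 0, 0], [0, 0, 0, 0, 0, 0]]]}}

```text
time: 6.47
tool_pos: [0.5621, 0.2549, 0.2022]
tool_rot: [-0.001, 0.061, 0.998, -0.0]
contact_force: [-0.4, -1.0, 0.2]
gripper_width: 0.822
grasp_force: 0.0
```

```bash
python3 - <<'E'
from pot import *
st(); im,d,K,T=grab("wrist"); cv2.imwrite("pics/w3.png",im); np.savez("w3.npz",im=im,d=d,K=K,T=T);st()
rim("w3.npz")
go([.562,.2555,.046],83.2)
E
```

```text
t 6.47 pos [0.5621 0.2549 0.2022] yaw_y 83.02 z [-1.8e-03 -6.0e-04 -1.0e+00] F [-0.4 -1.   0.2] w 0.822 g 0.0
t 6.52 pos [0.5623 0.255  0.2027] yaw_y 83.05 z [-1.e-03 -3.e-04 -1.e+00] F [ 0.6 -0.4  0. ] w 0.822 g 0.0
w3.npz [ 275  201   83   79 2573] zmed 0.079 [562.2 254.8] [59.6 60.2] 83.06
shift [  0.2   0.5 156.7] turn [-0.03 -0.06 -0.15]
```

View pics/w3.png

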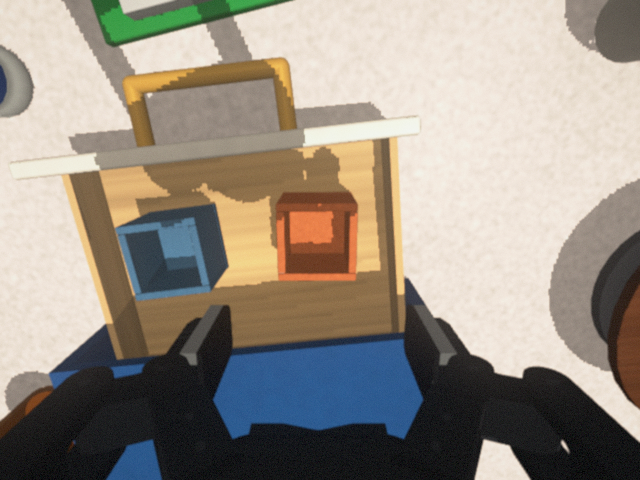

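The pot at (316,237) is centred under the tool and square to the fingers, and the fit agrees with the first measurement. I'll descend and grip.

Call:
{"api": "play_rows", "payload": {"steps": [[[0, 0, 25, 0, 0, 0], [0, 0, 55, 0, 0, 0], [0, 0, 82, 0, 0, 0], [0, 0, 102, 0, 0, 0], [0, 0, 120, 0, 0, 0], [0, 0, 134, 0, 0, 0], [0, 0, 145, 0, 0, 0], [0, 0, 153, 0, 0, 0], [0, 0, 156, 0, 0, 0], [0, 0, 156, 0, 0, 0]]]}}

```text
time: 7.35
tool_pos: [0.5627, 0.2551, 0.047]
tool_rot: [-0.0, 0.06, 0.998, -0.0]
contact_force: [-0.2, 0.8, 0.0]
gripper_width: 0.829
grasp_force: 0.0
```

Call:
{"api": "play_rows", "payload": {"steps": [[[0, 0, 0, 0, 0, 0], [0, 0, 0, 0, 0, 0], [0, 0, 0, 0, 0, 0], [0, 0, 0, 0, 0, 0], [0, 0, 0, 0, 0, 0]]], "claw": -0.2}}

```text
time: 7.77
tool_pos: [0.5637, 0.2555, 0.0486]
tool_rot: [0.001, 0.06, 0.998, 0.0]
contact_force: [0.5, -0.2, 4.4]
gripper_width: 0.692
grasp_force: 65.8
```

```bash
python3 -c "
from h import *
st(); print(manip.state()['joint_pos'].round(2))"
```

```text
t 7.77 pos [0.5637 0.2555 0.0486] yaw_y 83.16 z [ 2.2e-03  7.0e-04 -1.0e+00] F [ 0.5 -0.2  4.4] w 0.692 g 65.8
[ 0.31  0.21  1.76 -0.    1.17 -1.15]
```

Call:
{"api": "play_rows", "payload": {"steps": [[[0, 0, -10, 0, 0, 0], [0, 0, -25, 0, 0, 0], [0, 0, -50, 0, 0, 0], [0, 0, -80, 0, 0, 0], [0, 0, -110, 0, 0, 0], [0, 0, -140, 0, 0, 0], [0, 0, -165, 0, 0, 0], [0, 0, -185, 0, 0, 0], [0, 0, -195, 0, 0, 0], [0, 0, -200, 0, 0, 0]]]}}

```text
time: 8.6
tool_pos: [0.5631, 0.2553, 0.2494]
tool_rot: [0.001, 0.06, 0.998, 0.0]
contact_force: [-0.0, 0.1, -2.6]
gripper_width: 0.691
grasp_force: 65.3
```

```bash
python3 -c "
from h import *
st(); go([.60,-.29,.25],87)"
```

```text
t 8.6 pos [0.5631 0.2553 0.2494] yaw_y 83.17 z [ 2.4e-03  8.0e-04 -1.0e+00] F [-0.   0.1 -2.6] w 0.691 g 65.3
shift [-101.5 -537.1   -1. ] turn [ 0.06  0.13 -3.83]
```

Call:
{"api": "play_rows", "payload": {"steps": [[[-3, -15, 0, 0, 0, 0], [-9, -45, 0, 0, 0, 0], [-16, -83, 0, 0, 0, 0], [-23, -122, 0, 0, 0, 0], [-30, -161, 0, 0, 0, 0], [-38, -200, 0, 0, 0, -1], [-45, -239, 0, 0, 0, -1], [-53, -278, 0, 0, 0, -2], [-60, -317, 0, 0, 0, -2], [-67, -356, 0, 0, 0, -3], [-75, -394, 0, 0, 0, -3], [-82, -430, 0, 0, 0, -3.8]]]}}

```text
time: 9.6
tool_pos: [0.5912, -0.184, 0.2445]
tool_rot: [-0.002, 0.027, 1.0, 0.001]
contact_force: [-0.1, 0.7, -2.7]
gripper_width: 0.688
grasp_force: 65.4
```

Call:
{"api": "play_rows", "payload": {"steps": [[[-4, -30, 0, 0, 0, 0], [-9, -55, 0, 0, 0, 0], [-13, -78, 0, 0, 0, 0], [-17, -95, 0, 0, 0, 0], [-19, -107, 0, 0, 0, 0], [-19, -107, 0, 0, 0, 0], [-19, -107, 0, 0, 0, 0], [-19, -107, 0, 0, 0, 0]]]}}

```text
time: 10.27
tool_pos: [0.6062, -0.2882, 0.2469]
tool_rot: [-0.0, 0.026, 1.0, 0.0]
contact_force: [-0.1, 0.2, -2.1]
gripper_width: 0.693
grasp_force: 65.4
```

```bash
python3 - <<'E'
from pot import *
st(); im,d,K,T=grab("wrist"); cv2.imwrite("pics/w4.png",im); np.savez("w4.npz",im=im,d=d,K=K,T=T);st()
P=cloud(d,K,T)
# stops: points between 0.026 and 0.040
m=(abs(P[...,2]-.032)<.006).astype(np.uint8)
n,l,s,_=cv2.connectedComponentsWithStats(m)
for i in range(1,n):
    if s[i,4]>300:
        v,u=np.where(l==i); q=ray(np.c_[u,v],K,T,.032)[:,:2]; r=cv2.minAreaRect((q*1000).astype(np.float32)); print(s[i],np.nanmedian(P[l==i][:,2]).round(4),np.round(r[0],1),np.round(r[1],1),round(r[2],2))
E
```

```text
t 10.27 pos [ 0.6062 -0.2882  0.2469] yaw_y 87.02 z [-7.e-04  1.e-03 -1.e+00] F [-0.1  0.2 -2.1] w 0.693 g 65.4
t 10.32 pos [ 0.6063 -0.2881  0.2472] yaw_y 87.04 z [-3.e-04  6.e-04 -1.e+00] F [-0.2  0.9 -1.3] w 0.69 g 65.4
[ 13   0  34  90 382] 0.0321 [ 447.7 -526.6] [18.4 77.1] 61.38
[ 227   45   20  107 1505] 0.0311 [ 496.6 -354.3] [12.9 89. ] 86.94
[ 255  160   95   13 1229] 0.0312 [ 557.8 -299.3] [89.4 11.1] 87.03
[  35  183   74  182 1587] 0.0321 [ 661.3 -542.3] [201.8  11.3] 5.53
[ 609  279   31  139 1164] 0.0316 [777.3  46.4] [ 13.5 173.7] 88.97
[494 299  63  57 528] 0.0321 [732.6 -78.7] [36.7 77.6] 47.65
[534 336  37  31 375] 0.0326 [774.1 -34.4] [16.6 48.5] 45.52
```

View pics/w4.png

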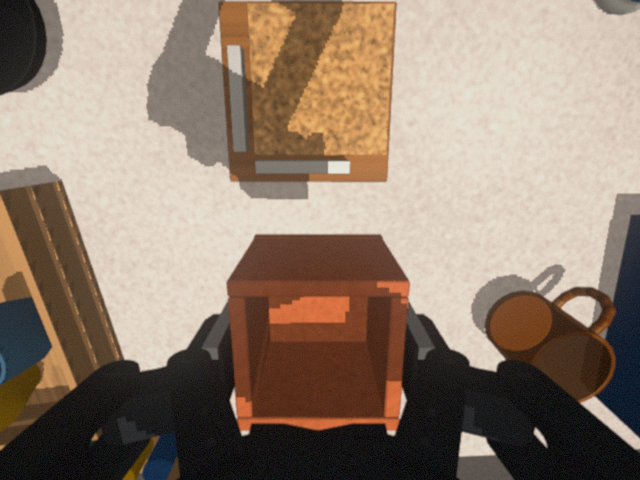

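The large jig's stops are at (237,100) for the side and (300,167) for the far one, and the gripped pot is square to the jig. The seat works out at about (0.521, -0.3195) with yaw −3°. I'll approach 12 mm short of both stops.

Call:
{"api": "play_rows", "payload": {"steps": [[[25, -6, 10, 0, 0, 0], [58, -14, 30, 0, 0, 0], [82, -20, 55, 0, 0, 0], [92, -23, 85, 0, 0, 0], [94, -24, 115, 0, 0, 0], [94, -24, 140, 0, 0, 0], [94, -24, 160, 0, 0, 0], [94, -24, 175, 0, 0, 0], [94, -24, 185, 0, 0, 0], [94, -24, 190, 0, 0, 0], [94, -24, 190, 0, 0, 0], [94, -24, 190, 0, 0, 0]]]}}

```text
time: 11.32
tool_pos: [0.5118, -0.3084, 0.0582]
tool_rot: [0.001, 0.026, 1.0, -0.0]
contact_force: [0.5, -1.1, -1.7]
gripper_width: 0.69
grasp_force: 65.4
```

```bash
python3 - <<'E'
from pot import *
st(); im,d,K,T=grab("wrist"); np.savez("w5.npz",im=im,d=d,K=K,T=T);st()
z0=manip.state()["tool_pos"][2]-.0286+.06
rim("w5.npz",z0=z0,dz=.012)
E
```

```text
t 11.32 pos [ 0.5118 -0.3084  0.0582] yaw_y 87.0 z [ 1.1e-03 -8.0e-04 -1.0e+00] F [ 0.5 -1.1 -1.7] w 0.69 g 65.4
t 11.37 pos [ 0.5121 -0.3088  0.0588] yaw_y 86.99 z [ 0.0019 -0.0015 -1.    ] F [ 0.6  0.  -2.1] w 0.692 g 65.4
w5.npz [  227   268   183   162 14005] zmed 0.0883 [ 508.9 -306.9] [59.1 62.5] 87.07
```

Call:
{"api": "play_rows", "payload": {"steps": [[[0, 0, 5, 0, 0, 0], [0, 0, 9, 0, 0, 0], [0, 0, 12, 0, 0, 0], [0, 0, 12, 0, 0, 0], [0, 0, 12, 0, 0, 0]]]}}

```text
time: 11.78
tool_pos: [0.5109, -0.3083, 0.0449]
tool_rot: [-0.0, 0.027, 1.0, 0.0]
contact_force: [-0.4, 0.1, -2.0]
gripper_width: 0.688
grasp_force: 65.4
```

Call:
{"api": "play_rows", "payload": {"steps": [[[0, 0, 1, 0, 0, 0], [0, 0, 1, 0, 0, 0], [0, 0, 1, 0, 0, 0]]]}}

```text
time: 12.03
tool_pos: [0.5112, -0.3085, 0.0444]
tool_rot: [0.0, 0.027, 1.0, -0.0]
contact_force: [0.1, 0.1, -1.6]
gripper_width: 0.693
grasp_force: 65.4
```

Call:
{"api": "play_rows", "payload": {"steps": [[[0, 0, 1, 0, 0, 0], [0, 0, 1, 0, 0, 0], [0, 0, 1, 0, 0, 0]]]}}

```text
time: 12.28
tool_pos: [0.5111, -0.3084, 0.0433]
tool_rot: [-0.0, 0.027, 1.0, 0.0]
contact_force: [-1.1, 0.6, -1.8]
gripper_width: 0.691
grasp_force: 65.4
```

Call:
{"api": "play_rows", "payload": {"steps": [[[0, 0, 1, 0, 0, 0], [0, 0, 1, 0, 0, 0], [0, 0, 1, 0, 0, 0]]]}}

```text
time: 12.53
tool_pos: [0.5113, -0.3085, 0.0426]
tool_rot: [0.0, 0.027, 1.0, -0.0]
contact_force: [-0.5, 0.9, 1.1]
gripper_width: 0.692
grasp_force: 65.6
```

Call:
{"api": "play_rows", "payload": {"steps": [[[0, 0, 0.5, 0, 0, 0], [0, 0, 0.5, 0, 0, 0], [0, 0, 0.5, 0, 0, 0]]]}}

```text
time: 12.78
tool_pos: [0.5113, -0.3086, 0.0426]
tool_rot: [0.0, 0.026, 1.0, -0.0]
contact_force: [-2.3, 2.0, 4.1]
gripper_width: 0.692
grasp_force: 66.2
```

Cork contact felt. I'll back off to near zero weight and slide towards the corner.

Call:
{"api": "play_rows", "payload": {"steps": [[[0, 0, -0.8, 0, 0, 0], [-2, -1, -0.8, 0, 0, 0], [-4, -3, -0.8, 0, 0, 0], [-6, -5, -0.8, 0, 0, 0], [-8, -7, -0.8, 0, 0, 0], [-8, -7, -0.8, 0, 0, 0], [-8, -7, -0.8, 0, 0, 0]]]}}

```text
time: 13.37
tool_pos: [0.5195, -0.3164, 0.0427]
tool_rot: [0.001, 0.027, 1.0, -0.001]
contact_force: [1.3, -1.5, 0.5]
gripper_width: 0.693
grasp_force: 65.8
```

Call:
{"api": "play_rows", "payload": {"steps": [[[-1, 0, 0, 0, 0, 0], [-2, 0, 0, 0, 0, 0], [-2, 0, 0, 0, 0, 0], [-2, 0, 0, 0, 0, 0]]]}}

```text
time: 13.7
tool_pos: [0.5207, -0.3162, 0.0427]
tool_rot: [0.0, 0.026, 1.0, -0.0]
contact_force: [-1.1, -1.8, 1.5]
gripper_width: 0.695
grasp_force: 65.8
```

Call:
{"api": "play_rows", "payload": {"steps": [[[-1, 0, 0, 0, 0, 0], [-1, 0, 0, 0, 0, 0], [-1, 0, 0, 0, 0, 0]]]}}

```text
time: 13.95
tool_pos: [0.5212, -0.3161, 0.0427]
tool_rot: [-0.001, 0.026, 1.0, -0.0]
contact_force: [-5.9, -0.9, 4.0]
gripper_width: 0.695
grasp_force: 65.9
```

Call:
{"api": "play_rows", "payload": {"steps": [[[-1, 0, 0, 0, 0, 0], [-1, 0, 0, 0, 0, 0], [-1, 0, 0, 0, 0, 0]]]}}

```text
time: 14.2
tool_pos: [0.5213, -0.3161, 0.0427]
tool_rot: [-0.002, 0.026, 1.0, 0.0]
contact_force: [-9.0, -1.5, 7.2]
gripper_width: 0.691
grasp_force: 66.4
```

Far stop contacted. I'll ease off, then work towards the side stop.

Call:
{"api": "play_rows", "payload": {"steps": [[[1, 0, -0.5, 0, 0, 0], [1.5, 0, -0.8, 0, 0, 0], [1.5, -1, -0.8, 0, 0, 0], [1.5, -2, -0.8, 0, 0, 0], [1.5, -2, -0.8, 0, 0, 0], [1.5, -2, -0.8, 0, 0, 0]]]}}

```text
time: 14.7
tool_pos: [0.5211, -0.3177, 0.0429]
tool_rot: [-0.0, 0.026, 1.0, 0.0]
contact_force: [-0.3, 0.3, -2.2]
gripper_width: 0.693
grasp_force: 65.6
```

Call:
{"api": "play_rows", "payload": {"steps": [[[0, -1, 0, 0, 0, 0], [0, -1, 0, 0, 0, 0], [0, -1, 0, 0, 0, 0]]]}}

```text
time: 14.95
tool_pos: [0.521, -0.3189, 0.0432]
tool_rot: [-0.0, 0.027, 1.0, 0.0]
contact_force: [0.3, 0.3, -1.8]
gripper_width: 0.69
grasp_force: 65.6
```

Call:
{"api": "play_rows", "payload": {"steps": [[[0, -1, 0, 0, 0, 0], [0, -1, 0, 0, 0, 0], [0, -1, 0, 0, 0, 0]]]}}

```text
time: 15.2
tool_pos: [0.521, -0.32, 0.0434]
tool_rot: [-0.0, 0.027, 1.0, -0.0]
contact_force: [-0.5, 0.1, -2.4]
gripper_width: 0.692
grasp_force: 65.6
```

Call:
{"api": "play_rows", "payload": {"steps": [[[0, -1, 0, 0, 0, 0], [0, -1, 0, 0, 0, 0], [0, -1, 0, 0, 0, 0]]]}}

```text
time: 15.45
tool_pos: [0.5209, -0.321, 0.0434]
tool_rot: [-0.0, 0.027, 1.0, -0.0]
contact_force: [-1.0, 0.5, -2.3]
gripper_width: 0.694
grasp_force: 65.6
```

Call:
{"api": "play_rows", "payload": {"steps": [[[0, -1, 0, 0, 0, 0], [0, -1, 0, 0, 0, 0], [0, -1, 0, 0, 0, 0]]]}}

```text
time: 15.7
tool_pos: [0.5209, -0.3214, 0.0434]
tool_rot: [-0.0, 0.027, 1.0, 0.001]
contact_force: [-1.7, 4.9, -0.4]
gripper_width: 0.69
grasp_force: 65.6
```

Side stop contacted at about 5 N. Next I'll set the pot lightly on the cork and press the far stop.

Call:
{"api": "play_rows", "payload": {"steps": [[[0, 0, 0.6, 0, 0, 0], [-0.5, 0, 0.6, 0, 0, 0], [-0.8, 0, 0.6, 0, 0, 0], [-0.8, 0, 0.6, 0, 0, 0], [-0.8, 0, 0.6, 0, 0, 0]]]}}

```text
time: 16.12
tool_pos: [0.5209, -0.3214, 0.0429]
tool_rot: [-0.001, 0.026, 1.0, 0.001]
contact_force: [-4.4, 5.2, 3.7]
gripper_width: 0.689
grasp_force: 65.9
```

```bash
python3 - <<'E'
from pot import *
st(); im,d,K,T=grab("wrist"); np.savez("w6.npz",im=im,d=d,K=K,T=T); cv2.imwrite("pics/w6.png",im); st()
rim("w6.npz",z0=.074,dz=.01)
E
```

```text
t 16.12 pos [ 0.5209 -0.3214  0.0429] yaw_y 86.97 z [-0.0024  0.0015 -1.    ] F [-4.4  5.2  3.7] w 0.689 g 65.9
t 16.17 pos [ 0.5209 -0.3214  0.0429] yaw_y 86.97 z [-0.0023  0.0014 -1.    ] F [-4.8  5.   2.5] w 0.687 g 65.9
w6.npz [  227   269   183   161 13415] zmed 0.073 [ 518.8 -320. ] [59.7 62.5] 86.93
```

View pics/w6.png

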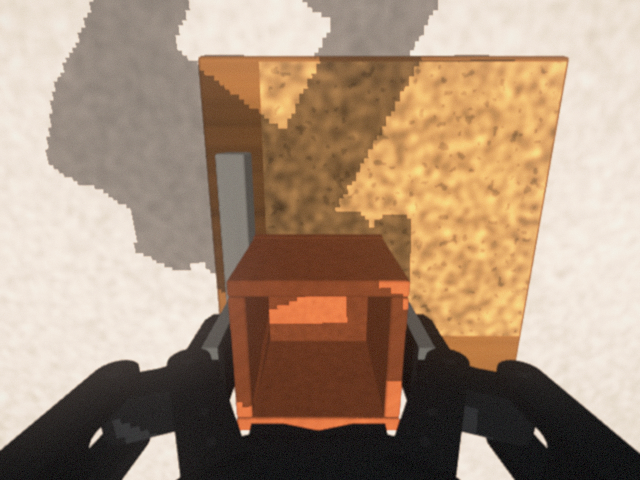

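Estimated pot position matches the seat within the calibration. Cork friction could account for part of that x force, though, so I'll take the weight off and check the far contact on its own.

Call:
{"api": "play_rows", "payload": {"steps": [[[0, 1.2, -1, 0, 0, 0], [0, 1.2, -1, 0, 0, 0], [-0.7, 1.2, -1, 0, 0, 0], [-0.7, 1.2, -1, 0, 0, 0], [-0.7, 1.2, -1, 0, 0, 0]]]}}

```text
time: 16.58
tool_pos: [0.521, -0.321, 0.0434]
tool_rot: [-0.002, 0.026, 1.0, 0.0]
contact_force: [-6.8, 1.6, 0.9]
gripper_width: 0.694
grasp_force: 65.7
```

Call:
{"api": "play_rows", "payload": {"steps": [[[-0.7, 0, 0, 0, 0, 0], [-0.7, 0, 0, 0, 0, 0], [-0.7, 0, 0, 0, 0, 0]]]}}

```text
time: 16.83
tool_pos: [0.5211, -0.321, 0.0435]
tool_rot: [-0.003, 0.026, 1.0, 0.0]
contact_force: [-9.3, 0.8, 2.5]
gripper_width: 0.69
grasp_force: 65.9
```

The far stop contact is confirmed, since 9 N with almost no weight can't be friction. Now I'll settle both presses.

Call:
{"api": "play_rows", "payload": {"steps": [[[0.9, 0, 0, 0, 0, 0], [0.9, -0.7, 0.2, 0, 0, 0], [0.9, -1.3, 0.4, 0, 0, 0], [0.9, -1.3, 0.4, 0, 0, 0], [0.9, -1.3, 0.4, 0, 0, 0], [0.9, -1.3, 0.4, 0, 0, 0]]]}}

```text
time: 17.33
tool_pos: [0.521, -0.3214, 0.0431]
tool_rot: [-0.002, 0.026, 1.0, 0.001]
contact_force: [-5.7, 3.4, 2.4]
gripper_width: 0.692
grasp_force: 65.9
```

```bash
python3 - <<'E'
from pot import *
st(); im,d,K,T=grab("side"); np.savez("s7.npz",im=im,d=d,K=K,T=T); st()
im2=grab("top")[0]; cv2.imwrite("pics/f.png",np.hstack([cv2.resize(im[130:390,230:490],(400,400)),cv2.resize(im2[110:370,190:470],(400,400))])); st()
E
```

```text
t 17.33 pos [ 0.521  -0.3214  0.0431] yaw_y 86.97 z [-0.0033  0.0021 -1.    ] F [-5.7  3.4  2.4] w 0.692 g 65.9
t 17.38 pos [ 0.521  -0.3214  0.0431] yaw_y 86.97 z [-0.0033  0.0021 -1.    ] F [-6.7  3.4  1.2] w 0.697 g 65.9
t 17.43 pos [ 0.521  -0.3214  0.0431] yaw_y 86.96 z [-0.0032  0.0021 -1.    ] F [-5.6  2.5  3.1] w 0.696 g 65.9
```

View pics/f.png

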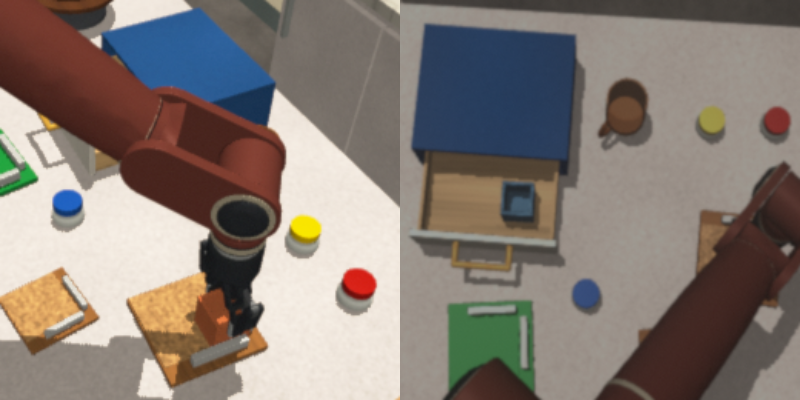

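The drawer is out, with the blue pot standing in it at (517,200), and the bystanders haven't moved. The terracotta pot is in the jig corner. I'll add a little side pressure, since friction on the far stop may be carrying part of it.

Call:
{"api": "play_rows", "payload": {"steps": [[[0, -0.5, 0, 0, 0, 0], [-0.2, -0.9, 0, 0, 0, 0], [-0.2, -0.9, 0, 0, 0, 0], [-0.2, -0.9, 0, 0, 0, 0], [-0.2, -0.9, 0, 0, 0, 0], [-0.2, -0.9, 0, 0, 0, 0]]]}}

```text
time: 17.93
tool_pos: [0.521, -0.3214, 0.0431]
tool_rot: [-0.002, 0.026, 1.0, 0.002]
contact_force: [-7.0, 6.5, 2.6]
gripper_width: 0.692
grasp_force: 66.1
```

```bash
python3 -c "
from h import *
st(); print(order.job_done())"
```

```text
t 17.93 pos [ 0.521  -0.3214  0.0431] yaw_y 86.97 z [-0.0039  0.0039 -1.    ] F [-7.   6.5  2.6] w 0.692 g 66.1
the job is handed in; nothing more can be done
None
```

The job is handed in at 17.9 s: the drawer is out at its stop with the blue pot standing in it, and the gripper is holding the terracotta pot on the cork, pressed against the far stop (about 7 N) and the side stop (about 6.5 N).

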